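# Unlock the specimen case and hold the key turned

## Task

Take the red-headed key out of its wooden block and push it into the keyhole of the specimen case, working it past the sticky pins (a small wiggle helps) until its collar sits fully home on the lock face. Then turn it a quarter turn clockwise (seen from above) against the return spring so that the bolt is drawn, and finish while still gripping the key and holding it turned; do not let go. Leave the pyrite cube, unit-cell frame, vial and petri dish where they are.

Things in the scene. Friction and masses are not known exactly. Their poses are not given: they have to be found in the camera images.
- key: Loose upright key, 60 g, 82 mm long. Origin mid-tip (lowest point); z up the shank, x along the width of blade and head, y through their thickness. Steel blade 16 (x) by 5 mm (y), z = 0 to 14 mm, lowest 2.5 mm tapered to an edge. Round 5 mm shank. Brass collar, 22 mm diameter, z = 34 to 37 mm, stops on the lock face. The key is the same after a half turn about z.
- key_head (a point): Centre of the key's red plastic head, 65 mm above the tip, axes as the key. The head, to be gripped, is 30 mm (x) by 9 mm (y) by 34 mm high (48 to 82 mm above the tip).
- keyblock: Fixed wooden block, 64 x 64 mm, 45 mm high, origin at the centre of its underside. At the start the key stands in its upright through slot (18.5 mm along x, 7 mm along y), collar on the block's top, tip 11 mm above the desk, axes as the block's. Lift the key straight up.
- case: Fixed grey steel specimen case with a glazed tray. Origin on the desk, straight below the lock axis. It reaches 75 mm to either side of it in x, 54 mm to -y and 174 mm to +y, 57 mm high; the steel lock block, 56 x 56 mm about the lock axis, rises to 75 mm.
- keyhole (a point): Centre of the keyhole in the level lock face, 75 mm above the desk; axes as the case (z up). A slot 18.5 mm long (x) by 7 mm wide (y), its mouth funnelled 3 mm wider on every side. The key goes straight down, its x along the keyhole's x (either way round), and is home 34 mm deep with its collar on the face.
- lock_pins (a point): Point on the lock axis in the plug, 26 mm below the lock face. The slot above is fixed, 18 mm deep: the key can turn only in the last 2 mm before home, and once turned it cannot be pulled out. Two sprung sticky side pins catch the blade at about 23 and 29 mm depth: a straight push past takes about 10 to 15 N, half that with a wiggle of 4 degrees about z.
- plug (a joint): Turn of the lock plug, rad: 0 locked, grows clockwise seen from above, stop at 1.66. A return spring (0.05 N m at 0, 0.2 at a quarter turn) brings it back when the key is let go. The key has about 0.1 rad of play in the plug, so it must turn that much more than the plug. It draws a small brass bolt on top of the case out of its keeper, 11.5 mm per rad.
- pyrite: Loose brassy cube, 36 mm, 230 g; bystander. Origin at the centre of its underside.
- unitcell: Loose silver aluminium body-centred unit-cell frame, 72 mm cube of rods and balls; bystander. Origin at the centre of its underside.
- vial: Loose squat amber glass vial with black cap, 38 mm diameter, 50 mm high; bystander. Origin at the centre of its underside.
- petri: Loose smoked glass petri dish, 90 mm diameter, 16 mm high; bystander. Origin at the centre of its underside.

How it is judged (in metres and radians):
On the way, in this order (a step that is already met when the one before it is completed fails the run):
1. the key is lifted out of its block (z of key in the frame of keyblock above 0.05 m), for 0.1 s.
2. the key is fully home in the keyhole, not yet turned (z of key in the frame of keyhole below -0.031 m and horizontal distance between key and keyhole below 0.005 m and value of joint plug below 0.4 rad), for 0.04 s.
3. the plug is turned a quarter (value of joint plug above 1.3 rad), for 0.3 s.
At the end, for the whole second after the job is handed in: The key is in the lock (tip at least 30 mm below the lock face, within 5 mm of its axis, upright within 0.15 rad), the plug is turned at least 1.3 rad (about 75 degrees) clockwise, and the fingers still grip the key with more than 3 N, through the last second (value of joint plug above 1.3 rad and z of key in the frame of keyhole below -0.03 m and horizontal distance between key and keyhole below 0.005 m and angle between key's own z axis and vertical below 0.15 rad and contact force between the fingers and key above 3 N); the arm keeps its last pose, push and grip.
It fails at once if a bystander is moved by more than 20 mm (distance of any of pyrite, unitcell, vial, petri from where it was at the start of the episode above 0.02 m).
It also fails if it takes over 51 s, if anything falls off the work surface, if the arm or the gripper's body presses on something with over 40 N, if the wrist force passes 120 N, or if a joint passes its speed limit or range.

## Robot

A 6-joint arm with a two-finger parallel gripper is mounted at the origin on the work surface. World frame = base frame: x ahead of the robot, y to its left, z up, the work surface at z = 0. Lengths are in m, angles in degrees, forces in N, time in s.
With the tool pointing down it reaches from about 0.4 to 0.825 m from the base axis. Payload 7 kg.
Tool frame: the origin (TCP) lies at the very end of the fingers, on their centre line; the grasp point (between the pads) lies 19 mm behind it (env.hold_point_z is the distance from the TCP to the grasp point, in m); z points along the fingers, y is the line along which they close (so a half turn about z gives the same grasp; the last joint's range is limited). The gripper opens to 85 mm and grips with 20 to 120 N. Pads are 22 mm wide; open, the fingers measure 114 mm over their backs; the gripper's body (76 mm by 85 mm) begins 54 mm behind the grasp point. The pads swing forward as they close: fully open they stand 13 mm farther back than shut.
Start: joints at [-57.634, 20.546, 0.682, 0, -70.136, -16.507], TCP at [0.184, -0.649, 0.231] pointing down, gripper open.
Joint ranges: [-176.03, 176.03], [-82.01, 121.73], [-58.28, 71.71], [-173.87, 95.51], [-174.79, -0.11], [-173.66, 173.66]. Speed limits (degrees/s): [136.94, 136.94, 172.46, 180, 180, 180].

## Interface

Orientations are given as [roll, pitch, yaw] about the fixed x, y, z axes, in that order (R = Rz(yaw) Ry(pitch) Rx(roll)).
In Python, from rig import env gives the robot as it stands.
- The arm moves only by the shell command python3 -m pendant 'ROWS'. ROWS is JSON, a list of rows, each a list of 3 entries, a list of its own where there are three numbers: the finger opening in m, from 0 to 0.0854, then the shift along the tool's x, y, z in m, then the turn, a rotation vector about the tool's x, y, z in rad. In form: [[grip, [dx, dy, dz], [ax, ay, az]], ...]. A call has 1 to 12 rows; each row shifts and turns the commanded pose from where the row before left it, along the tool's axes as they then stand; what a row does not reach is not made up. A row lasts 1/8 s, in which the tool goes at most 62.5 mm and 10.7 degrees, less where a joint would pass 70% of its speed; a pose out of reach is approached as far as the arm can. A call with a gripper value outside its range is refused whole. The fingers move at their own pace and stop on an object; the grip force is fixed at half the most. Time passes only in rows, so rows that do not move let the fingers close. It gives the time, the measured TCP pose, the force, the opening and the grip force at its end, in the units of the state.
- env.observe(): the state, without advancing time (a new reading comes with each control period).
- env.capture(name): name is "scene" or "side" or "wrist"; returns (picture, depth): 384x512x3 uint8, red, green, blue; 384x512 float32, m along the optical axis (not along the pixel's ray), 0 where there is no reading.
- env.get_calibration(name): a dict with "K" (3x3 intrinsics, pixels), "D" ([k1, k2, p1, p2, k3] as OpenCV has them; the pictures are not rectified), "R" (3x3) and "t" (3): a world point X has camera coordinates R X + t. Camera axes: x right, y down, z forward; pixel columns grow to the right and rows downward; lengths in m; the calibration is good to about 2 mm. A picture is of the moment at which its call begins: read the wrist's pose just before it. get_calibration takes no time and is no camera call; for the wrist camera it gives the pose at the moment of the call.
- env.hand_in(): hands the job in; it is judged then, once.
The state is a dict: "clock": time; "joints": joint angles; "qvel": joint speeds; "tau": joint torques, N m; "tool_pos": TCP position; "orientation": TCP orientation; "contact_force": force on the tool from outside, world axes, zero at the start; "ft_torque": the same for the moment, N m; "width": opening from 0.0 (shut) to 1.0 (fully open); "finger_force": force on a finger pad.
Only numpy, scipy, OpenCV 4.12 (cv2) and the standard library are available. Lean on these libraries where they do the work, as an engineer would, in place of code of your own. Each camera call takes 0.05 s, during which the arm holds its last target. There are 200 camera calls.

## Working session

There is one attempt and no reset: what is moved stays moved. The work goes in short steps, Python scripts to look and compute and a shell command to move; the robot and the scene stay as the last step left them, time stands still between calls to the robot, and variables do not carry over. Pictures are saved under pics/ and viewed, at most 10 in all, crops included, and the job is handed in when it is done.

```bash
ls; mkdir -p pics; cat > h.py <<'E'
import numpy as np, cv2
from rig import env
def ray(c,uv):
    uv=np.array(uv,float).reshape(-1,1,2)
    n=cv2.undistortPoints(uv,np.array(c["K"]),np.array(c["D"])).reshape(-1,2)
    R=np.array(c["R"]);t=np.array(c["t"]).ravel()
    d=np.c_[n,np.ones(len(n))]@R
    return -R.T@t,d
def onz(c,uv,z):
    o,d=ray(c,uv); s=(z-o[2])/d[:,2]; return o+d*s[:,None]
def depthpts(c,uv,dep):
    o,d=ray(c,uv); return o+d*np.asarray(dep)[:,None]
E
python3 - <<'E'
from h import *
print(env.observe(),env.hold_point_z)
ims=[]
for n in ["scene","side","wrist"]:
    c=env.get_calibration(n); p,d=env.capture(n)
    cv2.imwrite(f"pics/{n}0.png",p[:,:,::-1]); np.savez(f"{n}0.npz",p=p,d=d,**{k:np.array(c[k]) for k in c})
    print(n,-np.array(c["R"]).T@np.array(c["t"]).ravel(),np.array(c["K"])[0,0])
    ims.append(p)
cv2.imwrite("pics/a0.png",cv2.resize(np.vstack([np.hstack(ims[:2]),np.hstack([ims[2],ims[2]*0])]),(800,600))[:,:,::-1])
E
```

```text
pics
{'clock': 0.0, 'joints': array([-5.76331030e+01,  2.05903624e+01,  6.33014175e-01, -2.04031716e-02,
       -7.01365157e+01, -1.65084290e+01]), 'qvel': array([-0.02539148, -0.02210982, -0.0578821 , -0.14655256, -0.02705324,
        0.03458237]), 'tau': array([-1.51625944e-03, -5.83323455e+01,  2.93403608e+01,  6.93599313e+00,
       -6.19043014e-03, -2.69335487e-05]), 'tool_pos': array([ 0.18430663, -0.64883616,  0.23036914]), 'orientation': array([ 1.79904555e+02, -8.28500596e-03, -1.64148473e+02]), 'contact_force': array([-0.59519174, -0.7462576 , -0.32691409]), 'ft_torque': array([-0.00369923,  0.00723451,  0.01259454]), 'finger_force': 0.0, 'width': 0.999881339051327} 0.0187
scene [0.96380505 0.50542294 0.70459804] 455.6913429679346
side [ 0.29357846 -0.90549792  0.70944785] 495.8397908036211
wrist [ 0.11431727 -0.66961615  0.3722217 ] 332.4622941166745
```

View pics/a0.png

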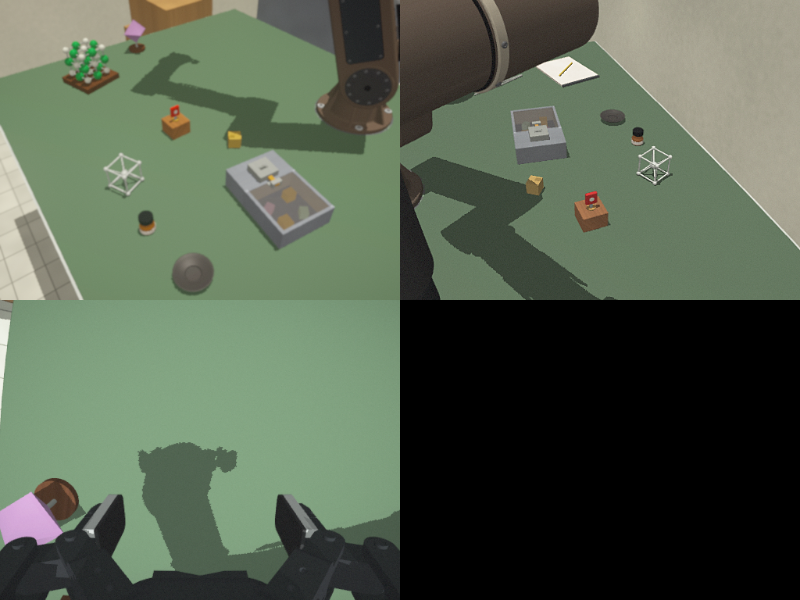

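The mosaic (×1.28 = px) shows the key in its block at scene (224,150) and side (246,262). The lock block is at scene (337,215) and side (178,167). The pyrite is near scene (300,178), and the unit cell, vial and petri dish stand apart. Next I measure positions from depth.

```bash
python3 - <<'E'
from h import *
for n,kb,lb in [("scene",(200,125,250,182),(300,185,370,250)),("side",(215,235,275,300),(140,130,215,200))]:
    z=np.load(n+"0.npz"); p=z["p"];d=z["d"];c={k:z[k] for k in "KDRt"}
    vv,uu=np.mgrid[0:384,0:512]; uv=np.c_[uu.ravel(),vv.ravel()]
    P=depthpts(c,uv,d.ravel()).reshape(384,512,3)
    hsv=cv2.cvtColor(p,cv2.COLOR_RGB2HSV)
    red=((hsv[...,0]<4)|(hsv[...,0]>175))&(hsv[...,1]>190)&(hsv[...,2]>110)
    box=np.zeros_like(red);box[kb[1]:kb[3],kb[0]:kb[2]]=1
    m=red&box&(d>0); q=P[m]; print(n,"red",m.sum(),np.median(q,0),np.percentile(q,[3,97],axis=0).round(4).tolist(), uv.reshape(384,512,2)[m].mean(0))
    top=box&(abs(P[...,2]-.045)<.004)&(d>0)&(hsv[...,1]>80); q=P[top]
    r=cv2.minAreaRect(q[:,:2].astype(np.float32)*1000); print(" blocktop",len(q),r,np.median(q[:,2]))
    box=np.zeros_like(red);box[lb[1]:lb[3],lb[0]:lb[2]]=1
    top=box&(abs(P[...,2]-.075)<.005)&(d>0); q=P[top]
    r=cv2.minAreaRect(q[:,:2].astype(np.float32)*1000); print(" lock",len(q),r,np.median(q[:,2]))
    a,b,w,h=(kb[0]-10,kb[1]-10,90,75); k=cv2.resize(p[b:b+h,a:a+w],(400,333),interpolation=2)
    a,b=lb[0]-5,lb[1]-8; l=cv2.resize(p[b:b+75,a:a+90],(400,333),interpolation=2)
    cv2.imwrite(f"pics/c_{n}.png",np.hstack([k,l])[:,:,::-1])
cv2.imwrite("pics/c.png",cv2.resize(np.vstack([cv2.imread("pics/c_scene.png"),cv2.imread("pics/c_side.png")]),(720,600)))
E
```

```text
scene red 4 [ 0.52843679 -0.25768098  0.08726285] [[0.5233, -0.2583, 0.0691], [0.5359, -0.2563, 0.0901]] [223. 141.]
 blocktop 403 ((525.3312377929688, -260.12188720703125), (66.20552062988281, 67.46504211425781), 0.37040475010871887) 0.04546543950518889
 lock 730 ((475.9980163574219, 86.28890991210938), (89.34071350097656, 57.6725959777832), 84.0075454711914) 0.07485428288030305
side red 44 [ 0.52547472 -0.26733769  0.07812139] [[0.5125, -0.2696, 0.0652], [0.5373, -0.2601, 0.0932]] [244.36363636 253.70454545]
 blocktop 699 ((526.1571655273438, -263.8592529296875), (64.718994140625, 66.93917846679688), 1.3893496990203857) 0.04522541160094695
 lock 410 ((476.0204162597656, 83.53689575195312), (91.38801574707031, 56.78129196166992), 83.9058837890625) 0.07556476752773861
```

View pics/c.png

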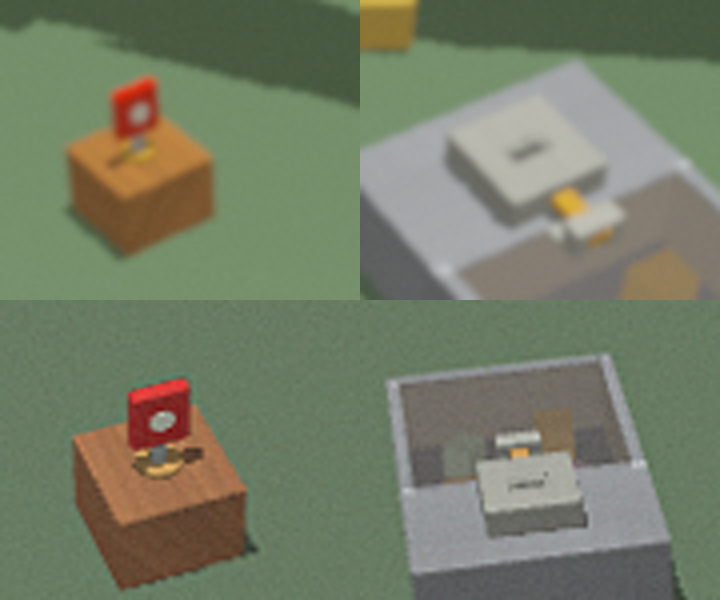

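The key block is near (0.526, -0.262) with yaw about 1°, and its top measures 45 mm. The lock face measures 75 mm and the case yaw is about -6°. I'll take the wrist camera over the key with tool yaw ≈ 0, which leaves room for the clockwise turn.

```bash
python3 -m pendant '[[0.0854,[-0.0475,0.0368,0],[0,0,0]],[0.0854,[-0.0475,0.0368,0],[0,0,0]],[0.0854,[-0.0475,0.0368,0],[0,0,0]],[0.0854,[-0.0475,0.0368,0],[0,0,0]],[0.0854,[-0.0475,0.0368,0],[0,0,0]],[0.0854,[-0.0475,0.0368,0],[0,0,0]],[0.0854,[-0.0475,0.0368,0],[0,0,0]],[0.0854,[-0.0475,0.0368,0],[0,0,0]]]'
python3 -m pendant '[[0.0854,[0,0,0],[0,0,-0.179]],[0.0854,[0,0,0],[0,0,-0.179]],[0.0854,[0,0,0],[0,0,-0.179]],[0.0854,[0,0,0],[0,0,-0.179]],[0.0854,[0,0,0],[0,0,-0.179]],[0.0854,[0,0,0],[0,0,-0.179]],[0.0854,[0,0,0],[0,0,-0.179]],[0.0854,[0,0,0],[0,0,-0.179]]]'
python3 -m pendant '[[0.0854,[0,0,0],[0,0,-0.179]],[0.0854,[0,0,0],[0,0,-0.179]],[0.0854,[0,0,0],[0,0,-0.179]],[0.0854,[0,0,0],[0,0,-0.179]],[0.0854,[0,0,0],[0,0,-0.179]],[0.0854,[0,0,0],[0,0,-0.179]],[0.0854,[0,0,0],[0,0,-0.179]],[0.0854,[0,0,0],[0,0,-0.179]],[0.0854,[0,0,0],[0,0,0]],[0.0854,[0,0,0],[0,0,0]]]'
python3 - <<'E'
from h import *
o=env.observe();print(o["clock"],o["joints"].round(1),o["tool_pos"],o["orientation"])
c=env.get_calibration("wrist");p,d=env.capture("wrist")
print(-np.array(c["R"]).T@np.array(c["t"]).ravel(),np.array(c["R"])[2])
cv2.imwrite("pics/w1.png",p[:,:,::-1]); np.savez("w1.npz",p=p,d=d,**{k:np.array(c[k]) for k in c})
E
```

```text
clock: 1.15
tool_pos: [0.4703, -0.2604, 0.2314]
orientation: [-180.0, 0.0, -164.1]
contact_force: [0.8, -1.1, -0.8]
width: 0.997
finger_force: 0.0
clock: 2.15
tool_pos: [0.4693, -0.2622, 0.2311]
orientation: [180.0, 0.0, -81.8]
contact_force: [-0.6, 0.4, -0.1]
width: 0.997
finger_force: 0.0
clock: 3.4
tool_pos: [0.4694, -0.2622, 0.2312]
orientation: [-180.0, 0.0, -0.3]
contact_force: [-0.5, -0.5, 0.0]
width: 1.001
finger_force: 0.0
3.4 [ -8.3   7.6 -16.6  -0.  -65.7  98. ] [ 0.46943063 -0.26223005  0.23120017] [-1.79996391e+02  1.17185110e-02 -2.74871778e-01]
[ 0.54085963 -0.26339254  0.37294304] [-2.84336493e-01  7.37639108e-04 -9.58724264e-01]
```

View pics/w1.png

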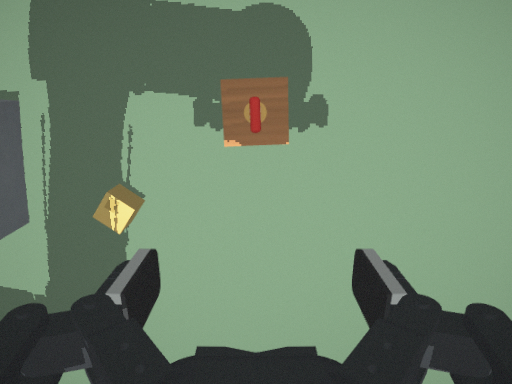

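The wrist picture shows the red head on edge at (255,114) in the block spanning (222..288, 78..146). The fingers close across its 9 mm thickness, and the pyrite is at (119,210).

```bash
python3 - <<'E'
from h import *
z=np.load("w1.npz");p,d=z["p"],z["d"];c={k:z[k] for k in "KDRt"}
hsv=cv2.cvtColor(p,cv2.COLOR_RGB2HSV)
box=np.zeros((384,512),bool);box[70:155,210:300]=1
red=((hsv[...,0]<4)|(hsv[...,0]>175))&(hsv[...,1]>190)&box
v,u=np.nonzero(red); P=depthpts(c,np.c_[u,v],d[red]); print("red z",np.percentile(P[:,2],[5,50,90]))
T=P[P[:,2]>.088]; print("depth rect",cv2.minAreaRect(T[:,:2].astype(np.float32)*1000), T.mean(0))
print("ray rect",cv2.minAreaRect(onz(c,np.c_[u,v],.093)[:,:2].astype(np.float32)*1000))
br=(((hsv[...,0]>4)&(hsv[...,0]<30)&(hsv[...,1]>90))|red)&box
cn=max(cv2.findContours(br.astype(np.uint8),0,1)[0],key=cv2.contourArea).reshape(-1,2)
print("block rect",cv2.minAreaRect(onz(c,cn,.045)[:,:2].astype(np.float32)*1000))
# triangulate head centroid: side + wrist
s=np.load("side0.npz");cs={k:s[k] for k in "KDRt"};h=cv2.cvtColor(s["p"],cv2.COLOR_RGB2HSV)
m=((h[...,0]<6)|(h[...,0]>174))&(h[...,1]>170);m[:235]=0;m[300:]=0;m[:,:215]=0;m[:,275:]=0
vs,us=np.nonzero(m);k=vs<vs.min()+3
o1,a=ray(c,[[u.mean(),v.mean()]]);o2,b=ray(cs,[[us[k].mean(),vs[k].mean()]])
A=np.c_[a[0],-b[0]];st=np.linalg.lstsq(A,o2-o1,rcond=None)[0]
print("tri top",o1+a[0]*st[0],o2+b[0]*st[1])
E
```

```text
red z [0.08999944 0.09050096 0.09178226]
depth rect ((524.8151245117188, -263.0451354980469), (21.396759033203125, 6.169704437255859), 6.282158851623535) [ 0.52381771 -0.26308725  0.09079289]
ray rect ((524.966064453125, -263.0404052734375), (21.136917114257812, 6.124209880828857), 6.3898210525512695)
block rect ((525.743408203125, -262.57421875), (63.60297775268555, 63.55540084838867), 2.167842149734497)
tri top [ 0.52419534 -0.26306714  0.09602343] [ 0.5302075  -0.26564048  0.09565861]
```

```bash
python3 -m pendant '[[0.0854,[0.056,0.0005,0],[0,0,-0.045]],[0.0854,[0,0,0.05],[0,0,0]],[0.0854,[0,0,0.05],[0,0,0]],[0.0854,[0,0,0.03],[0,0,0]],[0.0854,[0,0,0.023],[0,0,0]],[0.0854,[0,0,0.02],[0,0,0]],[0.0854,[0,0,0],[0,0,0]],[0.0854,[0,0,0],[0,0,0]]]'
python3 -m pendant '[[0.04,[0,0,0],[0,0,0]],[0.0,[0,0,0],[0,0,0]],[0.0,[0,0,0],[0,0,0]],[0.0,[0,0,0],[0,0,0]],[0.0,[0,0,0],[0,0,0]],[0.0,[0,0,0],[0,0,0]],[0.0,[0,0,0],[0,0,0]],[0.0,[0,0,0],[0,0,0]]]'
python3 -c "
from rig import env
o=env.observe();print(o['orientation'],o['width'],o['finger_force'],o['ft_torque'],o['joints'])"
```

```text
clock: 4.45
tool_pos: [0.526, -0.2629, 0.059]
orientation: [180.0, -0.0, 2.5]
contact_force: [0.3, 0.3, 0.0]
width: 0.999
finger_force: 0.0
clock: 5.45
tool_pos: [0.5256, -0.2628, 0.0585]
orientation: [180.0, -0.0, 2.5]
contact_force: [-1.5, 1.3, 4.1]
width: 0.096
finger_force: 58.6
[ 1.79993396e+02 -1.21150732e-02  2.54045300e+00] 0.09551548741420318 58.643519282341 [ 0.42413264  0.37408917 -0.00944555] [-7.51260176e+00  2.19412351e+01 -2.25710565e+01  6.15518460e-03
 -4.54746266e+01  1.00048738e+02]
```

The grip is firm (59 N, about 8–9 mm). Next I lift straight up.

```bash
python3 -m pendant '[[0,[0,0,-0.01],[0,0,0]],[0,[0,0,-0.02],[0,0,0]],[0,[0,0,-0.03],[0,0,0]],[0,[0,0,-0.03],[0,0,0]],[0,[0,0,-0.03],[0,0,0]],[0,[0,0,-0.01],[0,0,0]],[0,[0,0,0],[0,0,0]]]'
python3 -m pendant '[[0,[-0.01015,-0.0375,0],[0,0,0.0165]],[0,[-0.01015,-0.0375,0],[0,0,0.0165]],[0,[-0.01015,-0.0375,0],[0,0,0.0165]],[0,[-0.01015,-0.0375,0],[0,0,0.0165]],[0,[-0.01015,-0.0375,0],[0,0,0.0165]],[0,[-0.01015,-0.0375,0],[0,0,0.0165]],[0,[-0.01015,-0.0375,0],[0,0,0.0165]],[0,[-0.01015,-0.0375,0],[0,0,0.0165]],[0,[-0.01015,-0.0375,0],[0,0,0.0165]],[0,[0,0,0],[0,0,0]],[0,[0,0,0],[0,0,0]]]'
python3 - <<'E'
from h import *
o=env.observe();print(o["clock"],o["joints"].round(1),o["tool_pos"],o["orientation"],o["finger_force"])
ims=[]
for n in ["wrist","side","scene"]:
    c=env.get_calibration(n);p,d=env.capture(n)
    np.savez(n+"2.npz",p=p,d=d,**{k:np.array(c[k]) for k in c});ims.append(p)
cv2.imwrite("pics/w2.png",cv2.resize(np.vstack([np.hstack([ims[0],ims[1]]),np.hstack([ims[2],ims[2]*0])])[:384],(800,300))[:,:,::-1])
cv2.imwrite("pics/w2.png",ims[0][:,:,::-1])
E
```

```text
clock: 6.32
tool_pos: [0.5256, -0.2627, 0.1886]
orientation: [-180.0, -0.1, 2.5]
contact_force: [0.7, -0.5, -0.7]
width: 0.098
finger_force: 58.4
clock: 7.7
tool_pos: [0.441, 0.076, 0.1873]
orientation: [179.9, 0.1, -5.9]
contact_force: [-0.3, -0.7, 0.2]
width: 0.097
finger_force: 58.7
7.7 [ 35.1   0.8 -30.3  -0.  -59.   48.9] [0.44102156 0.07602196 0.18734147] [ 1.79936305e+02  9.23022031e-02 -5.93054913e+00] 58.70858609676361
```

View pics/w2.png

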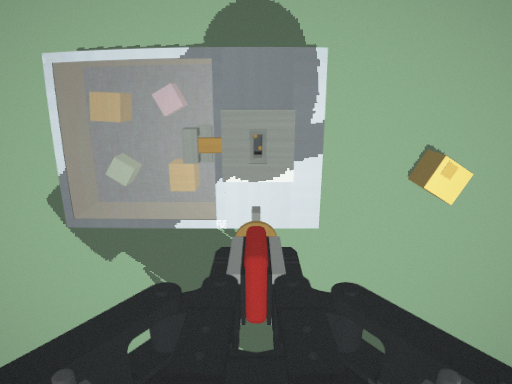

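The wrist picture shows the keyhole slot at about (258,146), the lock face at (221–294, 109–181), and the held key's blade at (256,212) below the collar. Next I measure these.

```bash
python3 - <<'E'
from h import *
z=np.load("wrist2.npz");p,d=z["p"],z["d"];c={k:z[k] for k in "KDRt"}
vv,uu=np.mgrid[0:384,0:512]
P=depthpts(c,np.c_[uu.ravel(),vv.ravel()],d.ravel()).reshape(384,512,3)
face=(abs(P[...,2]-.075)<.004)&(d>0);face[:,:212]=0;face[195:]=0;face[:95]=0;face[:,305:]=0
print("z",np.median(P[face][:,2]))
fm=cv2.morphologyEx(face.astype(np.uint8),cv2.MORPH_OPEN,np.ones((5,5)))
cn=max(cv2.findContours(fm,0,1)[0],key=cv2.contourArea).reshape(-1,2)
print("face",cv2.boundingRect(cn),cv2.minAreaRect(onz(c,cn,.075)[:,:2].astype(np.float32)*1000))
g=cv2.cvtColor(p,cv2.COLOR_RGB2GRAY)
print(g[118:176:2,258].tolist()); print(g[140,235:282].tolist());print(g[152,235:282].tolist())
roi=np.zeros_like(fm);roi[120:172,240:276]=1
for t in (55,70,80,88):
  m=((g<t)&(roi>0)).astype(np.uint8)
  n,l,s,_=cv2.connectedComponentsWithStats(m)
  if n<2: continue
  k=1+s[1:,4].argmax();cc=max(cv2.findContours((l==k).astype(np.uint8),0,1)[0],key=cv2.contourArea).reshape(-1,2)
  print(t,s[k],cv2.minAreaRect(onz(c,cc,.075)[:,:2].astype(np.float32)*1000))
# held key
hsv=cv2.cvtColor(p,cv2.COLOR_RGB2HSV)
print("blade rows", [ (r,g[r,246:268].tolist()) for r in (206,212,218)])
print("blade depth",[P[r,256].round(4).tolist() for r in (204,208,212,216,219,224,230)])
red=((hsv[...,0]<4)|(hsv[...,0]>175))&(hsv[...,1]>150);red[:200]=0
v,u=np.nonzero(red);print("red u centre by row",[(r,u[v==r].min(),u[v==r].max()) for r in (230,260,300,318)])
E
```

```text
z 0.07411437779929936
face (220, 110, 75, 72) ((474.3308410644531, 70.12934112548828), (56.034420013427734, 54.75908660888672), 84.10565185546875)
[146, 141, 144, 147, 146, 145, 135, 130, 107, 90, 87, 87, 85, 89, 94, 116, 88, 43, 77, 113, 136, 136, 140, 145, 144, 142, 142, 144, 143]
[143, 141, 143, 142, 141, 139, 142, 140, 141, 141, 142, 142, 141, 142, 137, 131, 130, 132, 110, 91, 84, 89, 89, 87, 86, 84, 78, 112, 129, 129, 126, 131, 141, 143, 140, 143, 143, 142, 141, 142, 139, 142, 142, 142, 142, 141, 141]
[142, 142, 143, 141, 144, 145, 144, 142, 145, 144, 143, 142, 144, 145, 137, 137, 135, 132, 102, 59, 42, 44, 45, 43, 38, 43, 61, 120, 133, 133, 134, 140, 145, 142, 143, 143, 145, 144, 144, 145, 145, 143, 142, 143, 144, 144, 144]
55 [255 152   6   2  12] ((469.61962890625, 70.47364807128906), (3.851055383682251, 0.7771348357200623), 84.09048461914062)
70 [254 151   8   3  23] ((470.0054626464844, 70.43370056152344), (5.391510009765625, 1.5530076026916504), 84.09246063232422)
80 [254 151   8   4  31] ((469.61834716796875, 70.47205352783203), (5.394881248474121, 2.331272840499878), 84.
[... 170 characters left out ...]
23, 225, 223, 211, 171, 156, 157, 155, 156, 156, 155, 155, 214, 222, 224, 223, 222, 223, 224, 222]), (212, [223, 223, 223, 223, 223, 189, 138, 123, 126, 126, 122, 125, 123, 124, 174, 215, 223, 222, 223, 221, 222, 223]), (218, [223, 223, 224, 223, 224, 197, 156, 145, 146, 147, 148, 147, 144, 146, 195, 220, 222, 221, 222, 222, 222, 221])]
blade depth [[0.4219, 0.0765, 0.0558], [0.449, 0.0739, 0.1453], [0.4491, 0.0739, 0.1525], [0.4471, 0.0742, 0.1535], [0.445, 0.0744, 0.1527], [0.4514, 0.0738, 0.1762], [0.4562, 0.0733, 0.1954]]
red u centre by row [(230, np.int64(248), np.int64(264)), (260, np.int64(244), np.int64(267)), (300, np.int64(246), np.int64(266)), (318, np.int64(247), np.int64(265))]
```

The face centre (0.4743, 0.0701), its size of 56 × 55 mm, height of 74 mm and yaw of -5.9° all match the text. The keyhole sits about 33.8 mm forward and 1.8 mm in +y in the tool frame. I'll move over it and start lowering into the funnel.

```bash
python3 -m pendant '[[0,[0.0338,0.0018,0],[0,0,0]],[0,[0,0,0.03],[0,0,0]],[0,[0,0,0.025],[0,0,0]],[0,[0,0,0.006],[0,0,0]],[0,[0,0,0],[0,0,0]],[0,[0,0,0.003],[0,0,0]],[0,[0,0,0.003],[0,0,0]],[0,[0,0,0],[0,0,0]]]'
python3 - <<'E'
from h import *
o=env.observe();print(o["tool_pos"],o["orientation"],o["ft_torque"])
p,d=env.capture("wrist");q,_=env.capture("side")
cv2.imwrite("pics/w3.png",np.hstack([p[90:330,130:390],cv2.resize(q[110:220,120:240],(262,240),interpolation=2)])[:,:,::-1])
E
```

```text
clock: 8.85
tool_pos: [0.475, 0.071, 0.1215]
orientation: [-180.0, -0.0, -6.0]
contact_force: [0.6, -0.1, -0.1]
width: 0.096
finger_force: 58.7
[0.47503804 0.07104789 0.12145437] [-1.79988651e+02 -1.35440549e-02 -5.96827457e+00] [-0.00199483  0.01266047  0.03268347]
```

View pics/w3.png

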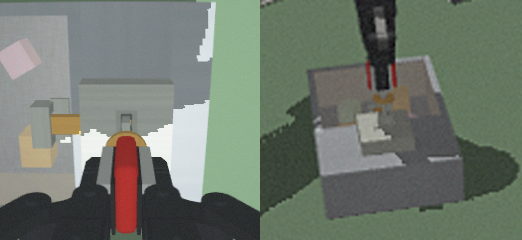

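The left crop shows the blade lined up in the slot at (126,120), with the tip at the mouth and no force. I'll lower it further.

```bash
python3 -m pendant '[[0,[0,0,0.003],[0,0,0]],[0,[0,0,0.003],[0,0,0]],[0,[0,0,0.003],[0,0,0]],[0,[0,0,0],[0,0,0]]]'; python3 -c "
from rig import env
o=env.observe();print(o['tool_pos'],o['ft_torque'])"
```

```text
clock: 9.45
tool_pos: [0.4748, 0.0709, 0.1119]
orientation: [180.0, 0.0, -6.0]
contact_force: [0.2, -0.1, -0.9]
width: 0.1
finger_force: 58.7
[0.47484857 0.07087623 0.11194008] [ 0.03499547 -0.01270278  0.00547307]
```

Tip depth is about 11 mm with no side load. I'll go to about 21 mm, just above the first pin.

```bash
python3 -m pendant '[[0,[0,0,0.003],[0,0,0]],[0,[0,0,0.003],[0,0,0]],[0,[0,0,0.003],[0,0,0]],[0,[0,0,0],[0,0,0]]]'; python3 -c "
from rig import env
o=env.observe();print(o['tool_pos'],o['ft_torque'])"
```

```text
clock: 9.95
tool_pos: [0.4749, 0.0709, 0.103]
orientation: [180.0, 0.0, -6.0]
contact_force: [1.4, 0.6, -0.8]
width: 0.096
finger_force: 58.7
[0.47487573 0.07090423 0.10299988] [0.03251346 0.00939675 0.02026994]
```

```bash
python3 -m pendant '[[0,[0,0,0.001],[0,0,0.07]],[0,[0,0,0.0015],[0,0,-0.14]],[0,[0,0,0.0015],[0,0,0.14]],[0,[0,0,0.0015],[0,0,-0.14]],[0,[0,0,0.0015],[0,0,0.14]],[0,[0,0,0.001],[0,0,-0.14]],[0,[0,0,0.001],[0,0,0.14]],[0,[0,0,0],[0,0,-0.07]],[0,[0,0,0],[0,0,0]]]'; python3 -c "
from rig import env
o=env.observe();print(o['tool_pos'],o['ft_torque'])"
```

```text
clock: 11.08
tool_pos: [0.4749, 0.0706, 0.0943]
orientation: [180.0, 0.0, -6.0]
contact_force: [0.2, -1.4, -1.8]
width: 0.096
finger_force: 58.6
[0.47493566 0.0706373  0.09426797] [-0.97978329 -0.21765772 -0.04879983]
```

```bash
python3 -m pendant '[[0,[0,0,0.001],[0,0,0.07]],[0,[0,0,0.0015],[0,0,-0.14]],[0,[0,0,0.0015],[0,0,0.14]],[0,[0,0,0.001],[0,0,-0.14]],[0,[0,0,0.001],[0,0,0.14]],[0,[0,0,0.0005],[0,0,-0.14]],[0,[0,0,0.0005],[0,0,0.14]],[0,[0,0,0],[0,0,-0.07]],[0,[0,0,0],[0,0,0]]]'; python3 - <<'E'
from h import *
o=env.observe();print(o["tool_pos"],o["orientation"],o["ft_torque"],o["contact_force"])
c=env.get_calibration("wrist");p,d=env.capture("wrist");q,_=env.capture("side");s,_=env.capture("scene")
np.savez("w4.npz",p=p,d=d,**{k:np.array(c[k]) for k in c})
R=lambda a:cv2.resize(a,(262,240),interpolation=2)
cv2.imwrite("pics/w4.png",np.hstack([p[90:330,130:390],R(q[110:220,120:240]),R(s[150:260,280:400])])[:,:,::-1])
E
```

```text
clock: 12.2
tool_pos: [0.476, 0.0712, 0.0884]
orientation: [-180.0, -0.1, -6.0]
contact_force: [-0.9, -1.2, 7.0]
width: 0.095
finger_force: 60.0
[0.47602821 0.0712424  0.08840405] [-1.79967922e+02 -1.10435578e-01 -5.97306028e+00] [-0.58961384  0.29267273 -0.0292187 ] [-0.85086022 -1.17969798  6.97604114]
```

View pics/w4.png

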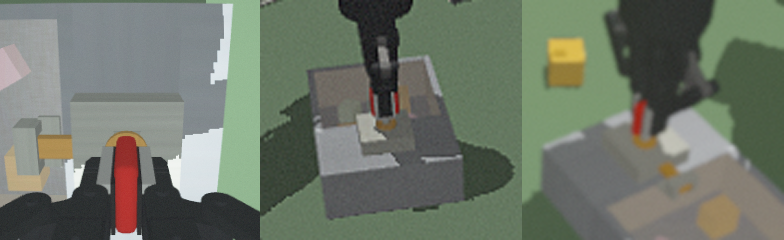

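The collar at crop (126,135) now appears at or just above the lock face. I'll check its height by depth.

```bash
python3 - <<'E'
from h import *
z=np.load("w4.npz");p,d=z["p"],z["d"];c={k:z[k] for k in "KDRt"}
for r in (195,205,212,218,221,223,225):
  for u in (246,256,264):
    print(r,u,p[r,u],depthpts(c,[[u,r]],[d[r,u]])[0].round(4),end=" | ")
  print()
E
python3 -m pendant '[[0,[0,0,0.001],[0,0,0.07]],[0,[0,0,0.0005],[0,0,-0.14]],[0,[0,0,0.0005],[0,0,0.07]],[0,[0,0,0],[0,0,0]]]'
```

```text
195 246 [142 150 142] [0.5011 0.0724 0.0749] | 195 256 [144 150 145] [0.5006 0.0675 0.0751] | 195 264 [144 151 145] [0.4998 0.0637 0.0738] | 
205 246 [146 154 148] [0.4959 0.073  0.0747] | 205 256 [148 153 146] [0.4951 0.0681 0.074 ] | 205 264 [147 153 148] [0.4949 0.0642 0.0746] | 
212 246 [149 154 149] [0.4923 0.0734 0.0747] | 212 256 [147 153 146] [0.4916 0.0685 0.0744] | 212 264 [149 154 149] [0.4913 0.0645 0.0745] | 
218 246 [145 151 145] [0.4887 0.0738 0.0736] | 218 256 [147 152 145] [0.4883 0.0688 0.074 ] | 218 264 [145 150 144] [0.4879 0.0648 0.074 ] | 
221 246 [130 138 133] [0.4873 0.074  0.0741] | 221 256 [135 115  71] [0.4867 0.069  0.074 ] | 221 264 [130 136 131] [0.486  0.065  0.0731] | 
223 246 [141 121  83] [0.4865 0.074  0.0748] | 223 256 [169 140  82] [0.4871 0.0689 0.0776] | 223 264 [139 115  71] [0.4859 0.0651 0.0756] | 
225 246 [171 139  81] [0.4867 0.0739 0.078 ] | 225 256 [171 140  83] [0.4854 0.0691 0.0761] | 225 264 [176 142  84] [0.4854 0.0651 0.077 ] | 
clock: 12.85
tool_pos: [0.4771, 0.0713, 0.0882]
orientation: [-180.0, -0.2, -6.0]
contact_force: [-5.5, -2.7, 24.2]
width: 0.097
finger_force: 62.8
```

The collar top is at 77–78 mm on the 75 mm face, and 24 N of push-back confirms it is home. I'll ease the push and start turning clockwise.

```bash
python3 -m pendant '[[0,[0,0,-0.0012],[0,0,0]],[0,[0,0,0],[0,0,0]],[0,[0,0,0],[0,0,0.1]],[0,[0,0,0],[0,0,0.1]],[0,[0,0,0],[0,0,0.1]],[0,[0,0,0],[0,0,0.1]],[0,[0,0,0],[0,0,0]]]';python3 -c "
from rig import env
o=env.observe();print(o['tool_pos'],o['ft_torque'])"
```

```text
clock: 13.72
tool_pos: [0.4765, 0.0709, 0.0883]
orientation: [-179.9, -0.2, -29.0]
contact_force: [-1.1, -5.1, 12.9]
width: 0.097
finger_force: 60.9
[0.47653754 0.07086693 0.08833565] [-1.9246858   0.26308211  0.00635519]
```

```bash
python3 -m pendant '[[0,[0,0,0],[0,0,0.1]],[0,[0,0,0],[0,0,0.1]],[0,[0,0,0],[0,0,0.1]],[0,[0,0,0],[0,0,0.1]],[0,[0,0,0],[0,0,0.1]],[0,[0,0,0],[0,0,0.1]],[0,[0,0,0],[0,0,0]]]';python3 - <<'E'
from h import *
o=env.observe();print(o["tool_pos"],o["ft_torque"])
p,d=env.capture("wrist");q,_=env.capture("side");s,_=env.capture("scene")
R=lambda a:cv2.resize(a,(262,240),interpolation=2)
cv2.imwrite("pics/w5.png",np.hstack([p[90:330,130:390],R(q[110:220,120:240]),R(s[150:260,280:400])])[:,:,::-1])
E
```

```text
clock: 14.6
tool_pos: [0.4763, 0.0707, 0.0883]
orientation: [-179.9, -0.1, -63.3]
contact_force: [-1.2, -4.5, 14.8]
width: 0.096
finger_force: 61.0
[0.4763496  0.07068923 0.08831607] [-2.30167432  0.54827974  0.16487721]
```

View pics/w5.png

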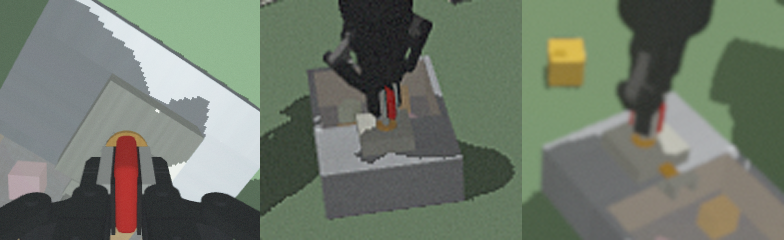

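The torque has risen to 0.16 N m, which fits the return spring. The scene crop shows the brass bolt short of its keeper at (668,170). I'll finish the turn to about 1.6 rad.

```bash
python3 -m pendant '[[0,[0,0,0],[0,0,0.1]],[0,[0,0,0],[0,0,0.1]],[0,[0,0,0],[0,0,0.1]],[0,[0,0,0],[0,0,0.1]],[0,[0,0,0],[0,0,0.1]],[0,[0,0,0],[0,0,0.1]],[0,[0,0,0],[0,0,0]],[0,[0,0,0],[0,0,0]],[0,[0,0,0],[0,0,0]],[0,[0,0,0],[0,0,0]]]';python3 - <<'E'
from h import *
o=env.observe();print(o["tool_pos"],o["ft_torque"])
p,d=env.capture("wrist");q,_=env.capture("side");c=env.get_calibration("scene");s,ds=env.capture("scene")
np.savez("s6.npz",p=s,d=ds,**{k:np.array(c[k]) for k in c})
s0=np.load("scene0.npz")["p"]
R=lambda a:cv2.resize(a,(262,240),interpolation=2)
cv2.imwrite("pics/w6.png",np.hstack([p[90:330,130:390],R(s0[180:260,290:377]),R(s[180:260,290:377])])[:,:,::-1])
E
```

```text
clock: 16.0
tool_pos: [0.4759, 0.071, 0.0883]
orientation: [-179.9, -0.0, -97.7]
contact_force: [-3.8, -1.1, 16.0]
width: 0.093
finger_force: 61.4
[0.47585581 0.07096341 0.08825695] [-1.05022661  1.77552754  0.15219379]
```

View pics/w6.png

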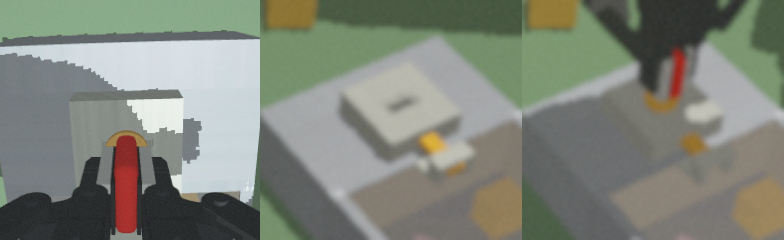

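The tool has turned 1.60 rad from the case axis, so the plug should be at about 1.5 after the play. The head is still square in the pads at (125,180). The bolt end no longer shows beyond the keeper, the collar is seated, and the grip is 61 N. I'm handing in.

```bash
python3 -c "
from rig import env
print(env.hand_in())"
```

```text
the job is handed in; nothing more can be done
None
```

The key is home in the lock and turned about 92° clockwise. By my estimate the plug is at about 1.5 rad with the bolt drawn, and the gripper still holds the key at about 61 N. The job is handed in, and no verdict came back.

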